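# Unlatch the kit tray and hold it up level

### The arm

A 7-joint arm with a two-finger parallel gripper is mounted at the origin on a cart in front of the work surface, level with it; the furniture and walls round the work are solid. World frame = base frame: x ahead of the robot, y to its left, z up, the work surface at z = 0. Lengths are in m, angles in rad, forces in N, time in s.
With the tool pointing down it reaches from about 0.375 to 0.925 m from the base axis. Payload 3.1 kg.
Tool frame: the origin (TCP) lies between the finger pads; the fingertips stand 11 mm ahead of it and the grasp point (between the pads) lies 8 mm behind it (tips_ahead is the distance from the TCP to the fingertips, in m); z points along the fingers, y is the line along which they close (so a half turn about z gives the same grasp; the last joint's range is limited). The gripper opens to 85 mm and grips with 20 to 120 N. Pads are 22 mm wide; open, the fingers measure 114 mm over their backs; the gripper's body (76 mm by 85 mm) begins 54 mm behind the grasp point. The pads swing forward as they close: fully open they stand 13 mm farther back than shut.
Start: joints at [1.225, 0.383, 0.044, 1.598, -0.018, 1.161, -0.05], TCP at [0.159, -0.63, 0.219] pointing down, gripper open.
Joint ranges: [-2.61, 2.61], [-0.41, 2.15], [-1.48, 1.57], [0, 2.5], [-1.57, 4.71], [0.05, 1.97], [-2.85, 2.85]. Speed limits (rad/s): [2.79, 2.79, 3.14, 3.14, 3.14, 3.14, 3.14].

### API

Orientations are given as a rotation vector (axis times angle).
In Python, from plant import * gives the robot as it stands.
- The arm moves only by the tool servo_tool, never from a script. Its argument "deltas" is a list of rows, each a list of 7 numbers: the shift along the world's x, y, z normalised to -1 to 1, where 1 is 4 cm, then the turn, a rotation vector about the world's x, y, z normalised to -1 to 1, where 1 is 0.15 rad, then the opening, from 0 (shut) to 1 (fully open). In form: [[dx, dy, dz, wx, wy, wz, hand], ...]. A call has exactly 10 rows; each row shifts and turns the commanded pose from where the row before left it; what a row does not reach is not made up. A row lasts 1/8 s, in which the tool goes at most 62.5 mm and 10.7 degrees, less where a joint would pass 70% of its speed; a pose out of reach is approached as far as the arm can. A call with a number of a shift or a turn outside -1 to 1 is refused whole. A call with a gripper value outside its range is refused whole. The fingers move at their own pace and stop on an object; "grip_force" is the grip in N (left out, the last holds). Time passes only in rows, so rows that do not move let the fingers close, or fill a call up. It gives the time, the measured TCP pose, the force, the opening and the grip force at its end, in the units of the state.
- sense(): the state, without advancing time (a new reading comes with each control period).
- grab_frame(name): name is "side" or "top"; returns (picture, depth): 480x640x3 uint8, red, green, blue; 480x640 float32, m along the optical axis (not along the pixel's ray), 0 where there is no reading.
- camera_params(name): a dict with "fx", "fy", "cx", "cy" (pixels), "k1" (the pictures are not rectified: a ray, as slopes to the right and down, at radius r is drawn at 1 + k1 r^2 times it, then the intrinsics apply), "xyz" and "attitude" of the camera in the world. Camera axes: x right, y up, looking along -z (the intrinsics and any distortion apply to the point x, -y, -z); pixel columns grow to the right and rows downward; lengths in m; the calibration is good to about 2 mm. A picture is of the moment at which its call begins. camera_params takes no time and is no camera call.
- close_job(): hands the job in; it is judged then, once.
The state is a dict: "t": time; "joints": joint angles; "joint_vel": joint speeds; "joint_torque": joint torques, N m; "eef_pos": TCP position; "tool_rot": TCP orientation; "wrist_force": force on the tool from outside, world axes, zero at the start; "moment": the same for the moment, N m; "width": finger opening in m; "finger_force": force on a finger pad.
Only numpy, scipy, OpenCV 4.12 (cv2) and the standard library are available. Lean on these libraries where they do the work, as an engineer would, in place of code of your own. Each camera call takes 0.05 s, during which the arm holds its last target. There are 200 camera calls.

### The job

Twist the black spring-return knob on the blue dock clockwise to its stop and let it spring back, so that the red latch bolt stays drawn back off the tray. Then take the aluminium kit tray by its orange handle, lift it straight up about 15 cm and finish while holding it there, steady and level, with both bolts still standing in it. Leave the things around the dock where they lie.

Things in the scene. Friction and masses are not known exactly. Their poses are not given: they have to be found in the camera images.
- dock: Blue base plate 130 x 296 x 12 mm, fixed to the bench for the run; its place and yaw vary. Origin: centre of its underside, on the bench. Own y runs along its length from the knob (y -95 mm) to the tray seat (y +65 mm), z up. Steel locators up to 28 mm above the bench stand round the tray 2 mm clear of it.
- seat (a point): Point on the dock's plate under the middle of the seated tray, 12 mm above the bench. Axes as the dock's.
- release_knob (a joint): Turn of the black knob about its vertical axis: 0 at rest, grows clockwise seen from above to its fixed stop at 1.047 rad. A spring drives it back to 0 whenever it is let go; turning takes 0.05 N m at first and about 0.25 N m at the stop. On the way its cam pin pushes the latch bolt back.
- knob_grip (a point): Middle of the knob's upright grip bar, on the turning axis, 82 mm above the bench, 95 mm from the dock's centre. The bar is 50 mm long along this point's y, 12 mm thick along its x, from 59 to 93 mm above the bench, standing on a round black disc of 60 mm diameter whose top is 59 mm above the bench. At rest the bar is turned 30 degrees anticlockwise from the dock's y; the point turns with the knob.
- latch_bolt (a joint): Draw of the red flat latch bolt (24 mm wide, 6 mm thick): 0 to 0.003 m when locked, its tip then 10 to 15 mm over the lug on the end of the tray (34 mm wide, 20 mm long), so that this end of the tray cannot rise (a pull only tips the tray). A full twist of the knob draws it to about 0.021 m, free of the lug by some 6 mm; friction (2 N) keeps it there when the knob springs back. End of travel 0.026 m.
- latch_tip (a point): Middle of the tongue's end edge, which lies over the tray lug when locked; 36 mm above the bench.
- tray: Loose aluminium kit tray 90 x 130 mm with walls 26 mm high, about 0.25 to 0.45 kg, in its seat on the dock; carrying handle over its middle. Origin: centre of its underside; y along its length and along the handle, z up; at the start its axes lie as the dock's.
- tray_handle (a point): Centre of the orange handle bar, over the tray's centre of mass and 87 mm above its underside (99 mm above the bench when seated). The bar is 112 mm long along the point's y, 14 mm thick along its x, 16 mm high; on steel uprights at 52 mm either side of its middle; 60 mm of free space under it.
- bolt_bright: Loose bright bolt, 36 mm tall, head 19 mm wide, standing on its head in the tray on one side of the handle. Origin: underside of the head; z up along the shank.
- bolt_dark: Loose dark bolt, 41 mm tall, head 19 mm wide, standing on its head in the tray on the other side of the handle. Origin: underside of the head; z up along the shank.
- tape_roll: Bystander: roll of black tape, 66 mm across, 19 mm high, loose. Origin: centre of its underside.
- marker: Bystander: marker pen, 133 mm long, 17 mm thick, loose. Origin: centre of its underside, y along it.
- grease_tin: Bystander: round tin with green lid, 69 mm across, 33 mm high, loose. Origin: centre of its underside.
- side_cutters: Bystander: red-handled side cutters, 142 x 61 x 12 mm, loose. Origin: centre of its underside, y along them.

How it is judged:
By the outcome, as a careful person would: the job done as asked, in the order asked, and still so for the second after the job is handed in, while the arm keeps its last pose, push and grip.
It also fails if it takes over 54 s, if anything falls off the work surface, if the arm or the gripper's body presses on something with over 40 N, if the wrist force passes 120 N, or if a joint passes its speed limit or range.

## Working session

There is one attempt and no reset: what is moved stays moved. The work goes in short steps, Python scripts to look and compute and a tool call to move; the robot and the scene stay as the last step left them, time stands still between calls to the robot, and variables do not carry over. Pictures are saved under pics/ and viewed, at most 10 in all, crops included, and the job is handed in when it is done.

Besides the shell and the picture viewer there is one more tool, called after "Call:" in YAML: its name, and indented under it one key for each argument. servo_tool: Moves the arm, as the interface text tells. Scaled input: -1 to 1 covers 4 cm each way for a shift and 0.15 rad each way for a turn. Its arguments: {"type":"object","properties":{"deltas":{"type":"array"},"grip_force":{"type":"number"}},"required":["deltas"]}

```bash
mkdir -p pics
cat > h.py <<'E'
from plant import *
import numpy as np, cv2
from scipy.spatial.transform import Rotation as R
def rot(p):
    a=np.array(p['attitude'],float)
    return a if a.shape==(3,3) else (R.from_rotvec(a).as_matrix() if a.size==3 else R.from_quat(a).as_matrix())
def ray(p,uv):
    uv=np.array(uv,float).reshape(-1,2)
    d=(uv-[p['cx'],p['cy']])/[p['fx'],p['fy']]
    s=d.copy()
    for _ in range(20): s=d/(1+p['k1']*(s**2).sum(1,keepdims=True))
    return np.c_[s[:,0],-s[:,1],-np.ones(len(s))]@rot(p).T
def onplane(p,uv,z):
    r=ray(p,uv);c=np.array(p['xyz']);return c+r*((z-c[2])/r[:,2])[:,None]
E
python3 - <<'E'
from h import *
for n in('top','side'):
    p=camera_params(n);print(n,p)
    im,d=grab_frame(n);cv2.imwrite(f'pics/{n}0.png',im[:,:,::-1]);np.savez(f'{n}0.npz',im=im,d=d)
s=sense();print(s)
E
```

```text
top {'fx': 580.526441737899, 'fy': 580.526441737899, 'cx': 318.55387214006186, 'cy': 231.26358520207918, 'k1': -0.055709974269332656, 'xyz': array([0.43221009, 0.13657213, 1.00190142]), 'attitude': array([ 0.09573157, -0.13175136, -1.55594645])}
side {'fx': 471.1831592634195, 'fy': 471.1831592634195, 'cx': 318.1503508678821, 'cy': 237.89762187032503, 'k1': -0.10095923095854771, 'xyz': array([ 0.30230785, -0.52941391,  0.5554104 ]), 'attitude': array([ 0.9698755 , -0.19635163, -0.31503775])}
{'t': 0.1, 'joints': array([ 1.2251925 ,  0.38375883,  0.04381568,  1.59944412, -0.01790123,
        1.16119992, -0.0498561 ]), 'joint_vel': array([ 1.61745534e-04, -2.73694930e-04,  2.18661979e-05, -3.90764621e-03,
        4.61738657e-04,  1.65259312e-03,  2.68111691e-04]), 'joint_torque': array([ 2.21385228e-03, -4.34728396e+01,  1.02921020e+00, -2.50455505e+01,
        1.08942878e-02,  5.50355631e-03,  2.42481832e-05]), 'eef_pos': array([ 0.15921824, -0.62927094,  0.21759628]), 'tool_rot': array([-3.11511753e+00, -3.88181346e-01,  6.52458616e-04]), 'wrist_force': array([0.83708053, 0.2590212 , 0.07296689]), 'moment': array([ 0.02263626,  0.05352108, -0.00465038]), 'finger_force': 0.0, 'width': 0.08543034365497583}
```

View pics/top0.png

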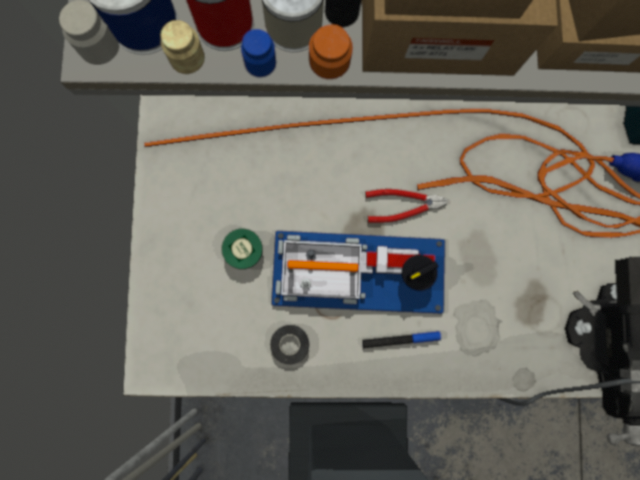

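View pics/side0.png

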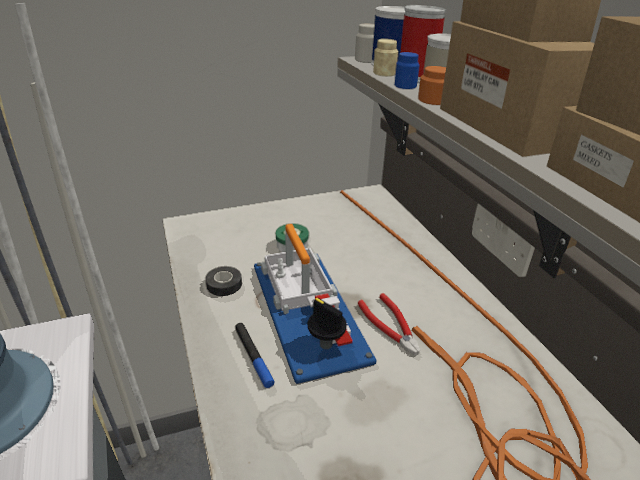

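The top view shows the dock at about (358,272), the knob at (419,272), the orange handle along (290–358, 265) and the latch at (375,260). The tape, marker, tin and cutters all lie clear of it. Next I measure these.

```bash
cat > m.py <<'E'
from h import *
def big(m):
    n,l,s,_=cv2.connectedComponentsWithStats(m.astype(np.uint8));k=1+np.argmax(s[1:,4]);return l==k
def pix(m): return np.argwhere(m)[:,::-1].astype(np.float32)
def axis(P):
    c=P.mean(0);w=np.linalg.svd(P-c,full_matrices=False)[2][0];return w
E
python3 - <<'E'
from m import *
z=np.load('top0.npz');im=z['im'];p=camera_params('top')
hsv=cv2.cvtColor(im,cv2.COLOR_RGB2HSV);H,S,V=cv2.split(hsv)
roi=np.zeros(H.shape,bool);roi[222:322,262:455]=1
blue=big((H>100)&(H<125)&(S>120)&roi)
P=onplane(p,pix(blue),0.012)[:,:2].astype(np.float32)
r=cv2.minAreaRect(P);print('dock',r)
box=cv2.boxPoints(r);print(box)
o=big((H>5)&(H<22)&(S>150)&(V>120)&roi&(np.arange(640)[None]<370))
Q=onplane(p,pix(o),0.107)[:,:2].astype(np.float32);print('handle',cv2.minAreaRect(Q),Q.mean(0))
red=((H<6)|(H>172))&(S>140)&roi
print('red px',pix(red).min(0),pix(red).max(0)); print('red',onplane(p,pix(red),0.036)[:,:2].mean(0))
dark=big((V<60)&roi&(np.arange(640)[None]>390)); D=pix(dark);print('knob px',cv2.minEnclosingCircle(D),onplane(p,[cv2.minEnclosingCircle(D)[0]],0.065))
ye=(H>20)&(H<34)&(S>150)&roi; y=onplane(p,pix(ye),0.093)[:,:2];print('yellow',len(y),y.mean(0),axis(y))
c=im[222:322,262:455,::-1];cv2.imwrite('pics/c0.png',cv2.resize(c,None,fx=4,fy=4,interpolation=cv2.INTER_CUBIC))
E
```

```text
dock ((0.5082623362541199, 0.045277416706085205), (0.29090040922164917, 0.12679578363895416), 87.97972106933594)
[[ 0.43977627 -0.09784739]
 [ 0.5664932  -0.10231735]
 [ 0.5767484   0.18840222]
 [ 0.45003146  0.19287218]]
handle ((0.5103299021720886, 0.10995253920555115), (0.1072382777929306, 0.014003043994307518), 87.81088256835938) [0.5098359  0.11024131]
red px [367. 222.] [433. 266.]
red [ 0.52984682 -0.00727168]
knob px ((418.9182434082031, 271.9068298339844), 19.35610008239746) [[ 0.50472029 -0.04806886  0.065     ]]
yellow 56 [ 0.49713477 -0.03623555] [ 0.43879194 -0.89858869]
```

View pics/c0.png

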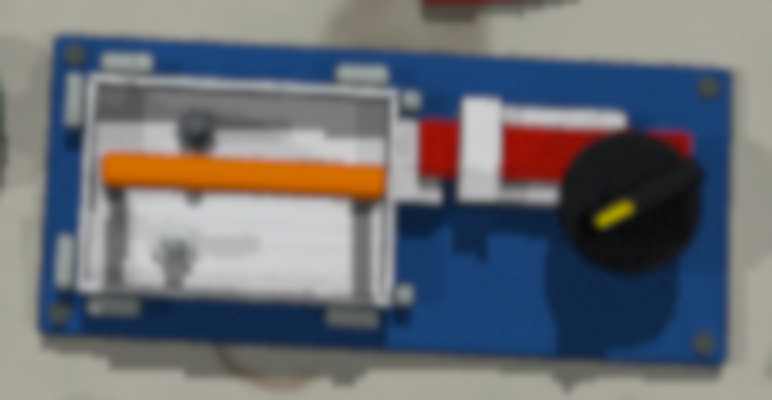

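Call:
servo_tool:
  deltas:
    - [0.43, 0.72, 0, 0, 0, 0.6, 1]
    - [0.43, 0.72, 0, 0, 0, 0.6, 1]
    - [0.43, 0.72, 0, 0, 0, 0.6, 1]
    - [0.43, 0.72, 0, 0, 0, 0.6, 1]
    - [0.43, 0.72, 0, 0, 0, 0.6, 1]
    - [0.43, 0.72, 0, 0, 0, 0.6, 1]
    - [0.43, 0.72, 0, 0, 0, 0.6, 1]
    - [0.43, 0.72, 0, 0, 0, 0.6, 1]
    - [0.43, 0.72, 0, 0, 0, 0.6, 1]
    - [0.43, 0.72, 0, 0, 0, 0.6, 1]

```text
t: 1.35
eef_pos: [0.3326, -0.3402, 0.2189]
tool_rot: [2.633, 1.714, 0.0]
wrist_force: [0.9, 0.2, -0.0]
width: 0.0855
finger_force: 0.0
```

Call:
servo_tool:
  deltas:
    - [0.43, 0.72, -0.2, 0, 0, 0.6, 1]
    - [0.43, 0.72, -0.2, 0, 0, 0.6, 1]
    - [0.43, 0.72, -0.2, 0, 0, 0.6, 1]
    - [0.43, 0.72, -0.2, 0, 0, 0.6, 1]
    - [0.43, 0.72, -0.2, 0, 0, 0.6, 1]
    - [0.43, 0.72, -0.2, 0, 0, 0.6, 1]
    - [0.43, 0.72, -0.2, 0, 0, 0.6, 1]
    - [0.43, 0.72, 0, 0, 0, 0.6, 1]
    - [0.43, 0.72, 0, 0, 0, 0.6, 1]
    - [0, 0, 0, 0, 0, 0, 1]

```text
t: 2.6
eef_pos: [0.4877, -0.0781, 0.1626]
tool_rot: [-1.741, -2.614, -0.004]
wrist_force: [0.4, -0.4, -0.8]
width: 0.0853
finger_force: 0.0
```

```bash
cat > st.py <<'E'
from m import *
s=sense();M=R.from_rotvec(s['tool_rot']).as_matrix()
print(s['t'],s['eef_pos'].round(4),'yaw',np.degrees(np.arctan2(M[1,1],M[0,1])).round(2),'z',M[:,2].round(4),'j',s['joints'].round(2),'F',s['wrist_force'].round(2),'M',s['moment'].round(3),s['width'],s['finger_force'])
E
python3 st.py
```

```text
2.6 [ 0.4877 -0.0781  0.1626] yaw 22.69 z [ 8.0e-04  2.5e-03 -1.0e+00] j [ 0.62  0.2  -0.58  2.    0.13  0.98  0.36] F [ 0.37 -0.35 -0.81] M [ 0.029 -0.021 -0.019] 0.08529727565925053 0.0
```

Call:
servo_tool:
  deltas:
    - [0.22, 0.37, 0, 0, 0, 0.31, 1]
    - [0.21, 0.36, 0, 0, 0, 0.31, 1]
    - [0, 0, -0.3, 0, 0, 0, 1]
    - [0, 0, -0.3, 0, 0, 0, 1]
    - [0, 0, -0.3, 0, 0, 0, 1]
    - [0, 0, -0.3, 0, 0, 0, 1]
    - [0, 0, -0.3, 0, 0, 0, 1]
    - [0, 0, -0.3, 0, 0, 0, 1]
    - [0, 0, -0.3, 0, 0, 0, 1]
    - [0, 0, 0, 0, 0, 0, 1]

```text
t: 3.85
eef_pos: [0.5024, -0.0536, 0.0776]
tool_rot: [-1.628, -2.684, 0.001]
wrist_force: [0.2, -0.1, 0.5]
width: 0.0856
finger_force: 0.0
```

```bash
python3 st.py
```

```text
3.85 [ 0.5024 -0.0536  0.0776] yaw 27.51 z [-2.5e-03  5.0e-04 -1.0e+00] j [ 0.53  0.36 -0.57  2.03  0.26  0.83  0.29] F [ 0.19 -0.11  0.47] M [ 0.067 -0.034  0.052] 0.08555488078599129 0.0
```

Call:
servo_tool:
  deltas:
    - [0.06, 0.1, 0, 0, 0, 0.05, 1]
    - [0, 0, 0, 0, 0, 0, 1]
    - [0, 0, 0, 0, 0, 0, 0]
    - [0, 0, 0, 0, 0, 0, 0]
    - [0, 0, 0, 0, 0, 0, 0]
    - [0, 0, 0, 0, 0, 0, 0]
    - [0, 0, 0, 0, 0, 0, 0]
    - [0, 0, 0, 0, 0, 0, 0]
    - [0, 0, 0, 0, 0, 0, 0]
    - [0, 0, 0, 0, 0, 0, 0]
  grip_force: 25

```text
t: 5.1
eef_pos: [0.5057, -0.0499, 0.0789]
tool_rot: [-1.62, -2.692, 0.001]
wrist_force: [-1.2, -0.4, 3.2]
width: 0.0101
finger_force: 24.6
```

```bash
python3 st.py
```

```text
5.1 [ 0.5057 -0.0499  0.0789] yaw 27.93 z [-4.e-04 -2.e-04 -1.e+00] j [ 0.52  0.36 -0.57  2.02  0.26  0.83  0.29] F [-1.23 -0.39  3.18] M [-0.087  0.322 -0.028] 0.010112956302157475 24.551358819007874
```

Call:
servo_tool:
  deltas:
    - [0, 0, 0, 0, 0, 0, 0]
    - [0, 0, 0, 0, 0, 0, 0]
    - [0, 0, 0, 0, 0, -0.8, 0]
    - [0, 0, 0, 0, 0, -0.8, 0]
    - [0, 0, 0, 0, 0, -0.8, 0]
    - [0, 0, 0, 0, 0, -0.8, 0]
    - [0, 0, 0, 0, 0, -0.8, 0]
    - [0, 0, 0, 0, 0, -0.8, 0]
    - [0, 0, 0, 0, 0, -0.8, 0]
    - [0, 0, 0, 0, 0, -0.8, 0]
  grip_force: 70

```text
t: 6.35
eef_pos: [0.5067, -0.0499, 0.0791]
tool_rot: [2.68, 1.636, 0.002]
wrist_force: [-0.4, -1.5, 3.3]
width: 0.0074
finger_force: 69.4
```

```bash
python3 st.py
```

```text
6.35 [ 0.5067 -0.0499  0.0791] yaw -27.21 z [ 1.8e-03 -5.0e-04 -1.0e+00] j [ 0.37  0.33 -0.39  2.03  0.17  0.81 -0.6 ] F [-0.38 -1.46  3.26] M [-0.184  0.18   0.272] 0.007441314439575072 69.3560188729316
```

Call:
servo_tool:
  deltas:
    - [0, 0, 0, 0, 0, -0.4, 0]
    - [0, 0, 0, 0, 0, -0.4, 0]
    - [0, 0, 0, 0, 0, -0.3, 0]
    - [0, 0, 0, 0, 0, -0.2, 0]
    - [0, 0, 0, 0, 0, 0, 0]
    - [0, 0, 0, 0, 0, 0, 0]
    - [0, 0, 0, 0, 0, 0, 0]
    - [0, 0, 0, 0, 0, 0, 0]
    - [0, 0, 0, 0, 0, 0, 0]
    - [0, 0, 0, 0, 0, 0, 0]

```text
t: 7.6
eef_pos: [0.5066, -0.0499, 0.0791]
tool_rot: [2.826, 1.371, 0.002]
wrist_force: [3.3, -1.7, 2.3]
width: 0.0075
finger_force: 70.6
```

```bash
python3 st.py
```

```text
7.6 [ 0.5066 -0.0499  0.0791] yaw -38.25 z [ 1.7e-03 -1.0e-04 -1.0e+00] j [ 0.34  0.32 -0.36  2.03  0.16  0.81 -0.78] F [ 3.34 -1.71  2.28] M [-0.425 -0.632  0.547] 0.007482900095500811 70.56853707879782
```

Call:
servo_tool:
  deltas:
    - [0, 0, 0, 0, 0, 0.4, 0]
    - [0, 0, 0, 0, 0, 0.4, 0]
    - [0, 0, 0, 0, 0, 0, 1]
    - [0, 0, 0, 0, 0, 0, 1]
    - [0, 0, 0, 0, 0, 0, 1]
    - [0, 0, 0, 0, 0, 0, 1]
    - [0, 0, 0, 0, 0, 0, 1]
    - [0, 0, 0, 0, 0, 0, 1]
    - [0, 0, 0.5, 0, 0, 0, 1]
    - [0, 0, 0.5, 0, 0, 0, 1]

```text
t: 8.85
eef_pos: [0.5054, -0.0497, 0.119]
tool_rot: [-2.739, -1.538, 0.001]
wrist_force: [0.9, -0.3, 0.4]
width: 0.0855
finger_force: 0.0
```

Call:
servo_tool:
  deltas:
    - [0, 0, 0.8, 0, 0, 0, 1]
    - [0, 0, 0.8, 0, 0, 0, 1]
    - [-0.5, -0.3, 0.8, 0, 0, 0.5, 1]
    - [-0.5, -0.5, 0, 0, 0, 0.5, 1]
    - [-0.5, -0.5, 0, 0, 0, 0.5, 1]
    - [0, -0.5, 0, 0, 0, 0.5, 1]
    - [0, -0.5, 0, 0, 0, 0.5, 1]
    - [0, -0.5, 0, 0, 0, 0.5, 1]
    - [0, 0, 0, 0, 0, 0.5, 1]
    - [0, 0, 0, 0, 0, 0, 1]

```text
t: 10.1
eef_pos: [0.4456, -0.1619, 0.2148]
tool_rot: [-2.248, -2.194, 0.0]
wrist_force: [0.1, 0.4, 1.0]
width: 0.0853
finger_force: 0.0
```

```bash
python3 st.py
python3 - <<'E'
from m import *
im,d=grab_frame('top');p=camera_params('top')
hsv=cv2.cvtColor(im,cv2.COLOR_RGB2HSV);H,S,V=cv2.split(hsv)
roi=np.zeros(H.shape,bool);roi[222:322,262:455]=1
o=big((H>5)&(H<22)&(S>150)&(V>120)&roi&(np.arange(640)[None]<370))
Q=onplane(p,pix(o),0.107)[:,:2].astype(np.float32);print('handle',cv2.minAreaRect(Q),Q.mean(0))
c=im[212:332,262:455,::-1];cv2.imwrite('pics/c1.png',cv2.resize(c,None,fx=4,fy=4,interpolation=cv2.INTER_CUBIC))
E
```

```text
10.1 [ 0.4456 -0.1619  0.2148] yaw -1.37 z [-3.e-04  2.e-04 -1.e+00] j [ 0.58  0.07 -0.33  2.    0.03  1.08  0.22] F [0.06 0.35 0.98] M [-0.018 -0.031 -0.016] 0.08526318667707812 0.0
handle ((0.5099849104881287, 0.10996159166097641), (0.10735005140304565, 0.012083026580512524), 86.98942565917969) [0.5098809  0.10965391]
```

View pics/c1.png

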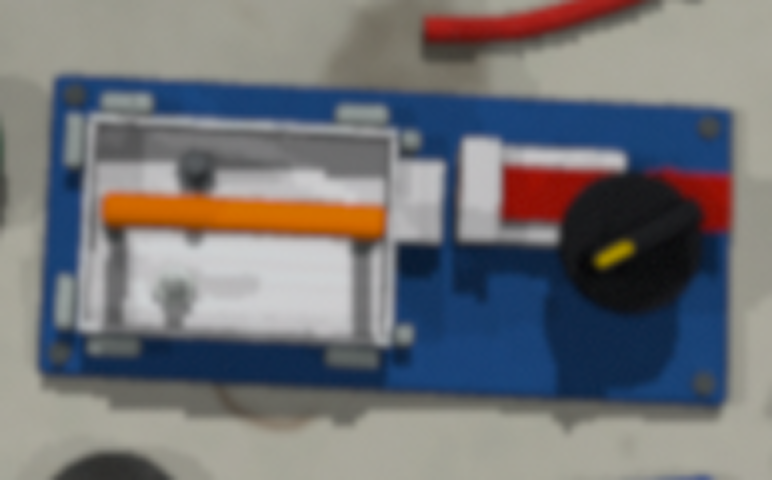

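The red bolt is drawn back, with its tip inside the guide at about (500,195) and clear of the lug at (443,200). The knob is back at rest and both bolts are standing. Next, the handle.

Call:
servo_tool:
  deltas:
    - [0.18, 0.75, 0, 0, 0, 0, 1]
    - [0.18, 0.75, 0, 0, 0, 0, 1]
    - [0.18, 0.75, 0, 0, 0, 0, 1]
    - [0.18, 0.75, 0, 0, 0, 0, 1]
    - [0.18, 0.75, 0, 0, 0, 0, 1]
    - [0.18, 0.75, 0, 0, 0, 0, 1]
    - [0.18, 0.75, 0, 0, 0, 0, 1]
    - [0.18, 0.75, 0, 0, 0, 0, 1]
    - [0.18, 0.8, 0, 0, 0, -0.08, 1]
    - [0, 0, 0, 0, 0, 0, 1]

```text
t: 11.4
eef_pos: [0.5104, 0.1145, 0.2152]
tool_rot: [-2.252, -2.189, -0.003]
wrist_force: [-0.2, 0.7, 0.7]
width: 0.0851
finger_force: 0.0
```

Call:
servo_tool:
  deltas:
    - [0, 0, -0.3, 0, 0, 0, 1]
    - [0, 0, -0.3, 0, 0, 0, 1]
    - [0, 0, -0.3, 0, 0, 0, 1]
    - [0, 0, -0.3, 0, 0, 0, 1]
    - [0, 0, -0.3, 0, 0, 0, 1]
    - [0, 0, -0.3, 0, 0, 0, 1]
    - [0, 0, 0, 0, 0, 0, 1]
    - [0, 0, 0, 0, 0, 0, 1]
    - [0, 0, 0, 0, 0, 0, 1]
    - [0, 0, 0, 0, 0, 0, 1]

```text
t: 12.65
eef_pos: [0.5111, 0.1104, 0.1434]
tool_rot: [2.259, 2.182, 0.001]
wrist_force: [-0.1, -0.4, -0.9]
width: 0.0856
finger_force: 0.0
```

```bash
python3 st.py
```

```text
12.65 [0.5111 0.1104 0.1434] yaw -1.97 z [ 1.1e-03  1.0e-04 -1.0e+00] j [ 0.2   0.28 -0.55  1.95  0.18  0.96 -0.47] F [-0.13 -0.41 -0.9 ] M [ 0.017  0.057 -0.011] 0.08555022669583422 0.0
```

Call:
servo_tool:
  deltas:
    - [-0.02, 0, -0.3, 0, 0, 0, 1]
    - [0, 0, -0.3, 0, 0, 0, 1]
    - [0, 0, -0.3, 0, 0, 0, 1]
    - [0, 0, -0.3, 0, 0, 0, 1]
    - [0, 0, -0.1, 0, 0, 0, 1]
    - [0, 0, 0, 0, 0, 0, 1]
    - [0, 0, 0, 0, 0, 0, 0.4]
    - [0, 0, 0, 0, 0, 0, 0.3]
    - [0, 0, 0, 0, 0, 0, 0.25]
    - [0, 0, 0, 0, 0, 0, 0.22]
  grip_force: 25

```text
t: 13.9
eef_pos: [0.51, 0.1103, 0.0911]
tool_rot: [2.259, 2.183, 0.0]
wrist_force: [-0.6, -0.0, -0.4]
width: 0.0184
finger_force: 0.0
```

Call:
servo_tool:
  deltas:
    - [0, 0, 0, 0, 0, 0, 0.2]
    - [0, 0, 0, 0, 0, 0, 0.18]
    - [0, 0, 0, 0, 0, 0, 0.16]
    - [0, 0, 0, 0, 0, 0, 0.14]
    - [0, 0, 0, 0, 0, 0, 0.1]
    - [0, 0, 0, 0, 0, 0, 0]
    - [0, 0, 0, 0, 0, 0, 0]
    - [0, 0, 0, 0, 0, 0, 0]
    - [0, 0, 0, 0, 0, 0, 0]
    - [0, 0, 0, 0, 0, 0, 0]
  grip_force: 25

```text
t: 15.15
eef_pos: [0.5106, 0.1103, 0.0913]
tool_rot: [2.259, 2.182, 0.002]
wrist_force: [2.8, -1.5, 3.5]
width: 0.013
finger_force: 24.9
```

Call:
servo_tool:
  deltas:
    - [0, 0, 0, 0, 0, 0, 0]
    - [0, 0, 0, 0, 0, 0, 0]
    - [0, 0, 0, 0, 0, 0, 0]
    - [0, 0, 0, 0, 0, 0, 0]
    - [0, 0, 0, 0, 0, 0, 0]
    - [0, 0, 0, 0, 0, 0, 0]
    - [0, 0, 0, 0, 0, 0, 0]
    - [0, 0, 0, 0, 0, 0, 0]
    - [0, 0, 0, 0, 0, 0, 0]
    - [0, 0, 0, 0, 0, 0, 0]
  grip_force: 70

```text
t: 16.4
eef_pos: [0.5107, 0.1103, 0.0914]
tool_rot: [2.259, 2.182, 0.002]
wrist_force: [3.7, -1.3, 4.9]
width: 0.0107
finger_force: 68.6
```

```bash
python3 st.py
python3 - <<'E'
from m import *
for n,b in(('side',(200,350,230,360)),):
    im,d=grab_frame(n);c=im[b[0]:b[1],b[2]:b[3],::-1];cv2.imwrite('pics/s2.png',cv2.resize(c,None,fx=4,fy=4,interpolation=cv2.INTER_CUBIC))
E
```

```text
16.4 [0.5107 0.1103 0.0914] yaw -1.98 z [ 1.6e-03  2.0e-04 -1.0e+00] j [ 0.17  0.35 -0.53  1.99  0.23  0.86 -0.52] F [ 3.72 -1.3   4.91] M [-0.199 -0.912  0.005] 0.010747284969909322 68.59654349391349
```

View pics/s2.png

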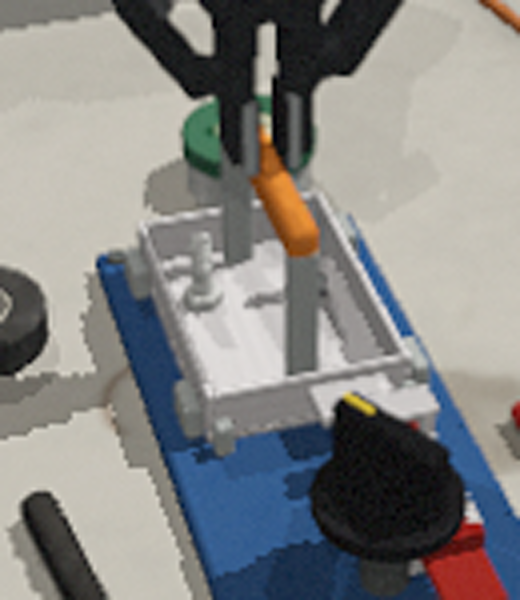

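Fingers hold the handle and the bright bolt stands at (205,270). Now a slow straight lift.

Call:
servo_tool:
  deltas:
    - [0.02, 0, 0.03, 0, 0, 0, 0]
    - [0, 0, 0.05, 0, 0, 0, 0]
    - [0, 0, 0.05, 0, 0, 0, 0]
    - [0, 0, 0.05, 0, 0, 0, 0]
    - [0, 0, 0.05, 0, 0, 0, 0]
    - [0, 0, 0.05, 0, 0, 0, 0]
    - [0, 0, 0.05, 0, 0, 0, 0]
    - [0, 0, 0.03, 0, 0, 0, 0]
    - [0, 0, 0, 0, 0, 0, 0]
    - [0, 0, 0, 0, 0, 0, 0]
  grip_force: 80

```text
t: 17.7
eef_pos: [0.5105, 0.1102, 0.1052]
tool_rot: [-2.259, -2.183, 0.0]
wrist_force: [-0.7, 0.4, -2.1]
width: 0.0103
finger_force: 78.9
```

```bash
python3 st.py
```

```text
17.7 [0.5105 0.1102 0.1052] yaw -1.97 z [-3.e-04 -1.e-04 -1.e+00] j [ 0.18  0.33 -0.54  1.98  0.22  0.89 -0.51] F [-0.71  0.4  -2.1 ] M [0.011 0.006 0.031] 0.010346972708724853 78.92809545155615
```

Call:
servo_tool:
  deltas:
    - [0, 0, 0.06, 0, 0, 0, 0]
    - [0, 0, 0.1, 0, 0, 0, 0]
    - [0, 0, 0.14, 0, 0, 0, 0]
    - [0, 0, 0.14, 0, 0, 0, 0]
    - [0, 0, 0.14, 0, 0, 0, 0]
    - [0, 0, 0.14, 0, 0, 0, 0]
    - [0, 0, 0.14, 0, 0, 0, 0]
    - [0, 0, 0.14, 0, 0, 0, 0]
    - [0, 0, 0.14, 0, 0, 0, 0]
    - [0, 0, 0.14, 0, 0, 0, 0]

```text
t: 18.95
eef_pos: [0.5106, 0.1103, 0.1568]
tool_rot: [-2.259, -2.183, -0.0]
wrist_force: [-0.5, -0.5, -2.5]
width: 0.01
finger_force: 78.9
```

Call:
servo_tool:
  deltas:
    - [0, 0, 0.14, 0, 0, 0, 0]
    - [0, 0, 0.14, 0, 0, 0, 0]
    - [0, 0, 0.14, 0, 0, 0, 0]
    - [0, 0, 0.14, 0, 0, 0, 0]
    - [0, 0, 0.14, 0, 0, 0, 0]
    - [0, 0, 0.14, 0, 0, 0, 0]
    - [0, 0, 0.14, 0, 0, 0, 0]
    - [0, 0, 0.14, 0, 0, 0, 0]
    - [0, 0, 0.14, 0, 0, 0, 0]
    - [0, 0, 0.14, 0, 0, 0, 0]

```text
t: 20.2
eef_pos: [0.5106, 0.1103, 0.2128]
tool_rot: [-2.259, -2.183, 0.0]
wrist_force: [-0.0, 0.3, -3.0]
width: 0.01
finger_force: 78.9
```

Call:
servo_tool:
  deltas:
    - [0, 0, 0.14, 0, 0, 0, 0]
    - [0, 0, 0.14, 0, 0, 0, 0]
    - [0, 0, 0.14, 0, 0, 0, 0]
    - [0, 0, 0.12, 0, 0, 0, 0]
    - [0, 0, 0.08, 0, 0, 0, 0]
    - [0, 0, 0.04, 0, 0, 0, 0]
    - [0, 0, 0, 0, 0, 0, 0]
    - [0, 0, 0, 0, 0, 0, 0]
    - [0, 0, 0, 0, 0, 0, 0]
    - [0, 0, 0, 0, 0, 0, 0]

```text
t: 21.45
eef_pos: [0.5106, 0.1102, 0.2387]
tool_rot: [-2.259, -2.183, 0.0]
wrist_force: [-0.1, 0.0, -2.6]
width: 0.0103
finger_force: 78.9
```

```bash
python3 st.py
python3 - <<'E'
from m import *
a,_=grab_frame('side');b,_=grab_frame('top')
f=lambda c:cv2.resize(c,(400,500),interpolation=cv2.INTER_CUBIC)
cv2.imwrite('pics/f.png',np.hstack([f(a[130:330,220:380,::-1]),f(b[180:380,240:400,::-1])]))
E
```

```text
21.45 [0.5106 0.1102 0.2387] yaw -1.98 z [-2.e-04  0.e+00 -1.e+00] j [ 0.23  0.17 -0.57  1.86  0.1   1.15 -0.41] F [-0.09  0.03 -2.61] M [ 0.044 -0.022 -0.016] 0.010306527551621144 78.91531427856535
```

View pics/f.png

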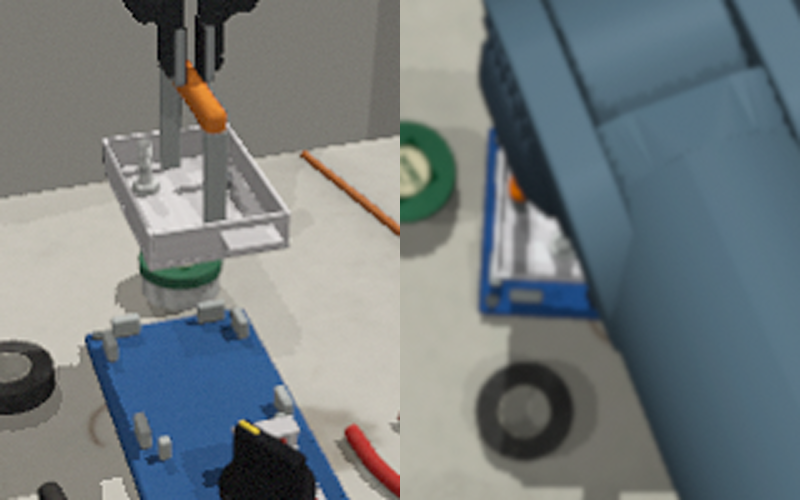

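The tray hangs level about 147 mm up. The bright bolt stands at (146,170). The dark one is hidden behind the upright, but nothing disturbed it during the slow lift.

```bash
python3 -c "
from plant import *
print(close_job())"
```

```text
the job is handed in; nothing more can be done
None
```

I handed the job in with the latch drawn back and staying back, and the tray held level and steady about 147 mm above its seat; the bright bolt is seen standing, but the dark one was hidden from the cameras after the lift and was last seen standing before it.

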